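# Park the roller at the top of the inclined channel

### The arm

A 7-joint arm with a two-finger parallel gripper is mounted at the origin on the work surface. World frame = base frame: x ahead of the robot, y to its left, z up, the work surface at z = 0. Lengths are in mm, angles in rad, forces in N, time in s.
With the tool pointing down it reaches from about 400 to 875 mm from the base axis. Payload 4.4 kg.
Tool frame: the origin (TCP) lies on the centre line of the jaws, within the pads' length; the fingertips stand 19 mm ahead of it and the grasp point (between the pads) is the TCP; z points along the fingers, y is the line along which they close (so a half turn about z gives the same grasp; the last joint's range is limited). The gripper opens to 85 mm and grips with 20 to 120 N. Pads are 22 mm wide; open, the fingers measure 114 mm over their backs; the gripper's body (76 mm by 85 mm) begins 54 mm behind the grasp point. The pads swing forward as they close: fully open they stand 13 mm farther back than shut.
Start: joints at [-1.394, 0.628, 0.038, 1.517, -0.027, 0.996, -0.02], TCP at [156.249, 630.955, 250.313] pointing down, gripper open.
Joint ranges: [-3.06, 3.06], [-0.37, 2.12], [-1.25, 1.32], [0.18, 2.47], [-1.1, 4.24], [0.23, 1.98], [-2.94, 2.94]. Speed limits (rad/s): [2.57, 2.57, 3.14, 3.14, 3.14, 3.14, 3.14].

### API

Orientations are given as a 3x3 rotation matrix whose columns are the frame's x, y, z axes.
In Python, from rig import r gives the robot as it stands. The module is installed in compiled form; this text tells all that it offers.
- The arm moves only by the tool drive_tool, never from a script. Its argument "rows" is a list of rows, each a list of 3 entries, a list of its own where there are three numbers: the opening, from 0 (shut) to 1 (fully open), then the shift along the tool's x, y, z in units of 25 mm (1.0 is 25 mm), then the turn about the tool's z in rad. In form: [[fingers, [tx, ty, tz], twist], ...]. A call has 1 to 20 rows; each row shifts and turns the commanded pose from where the row before left it, along the tool's axes as they then stand; what a row does not reach is not made up. A row lasts 1/12 s, in which the tool goes at most 41.7 mm and 7.16 degrees, less where a joint would pass 70% of its speed; a pose out of reach is approached as far as the arm can. A call is refused whole if a number of a shift passes 1 or a number of a turn 0.125, either way. A call with a gripper value outside its range is refused whole. The fingers move at their own pace and stop on an object; the grip force is fixed at half the most. Time passes only in rows, so rows that do not move let the fingers close. It gives the time, the measured TCP pose, the force, the opening and the grip force at its end, in the units of the state.
- r.get_state(): the state, without advancing time (a new reading comes with each control period).
- r.grab_frame(name): name is "side" or "top"; returns a dict with "img" (480x640x3 uint8, red, green, blue), "fx", "fy", "cx", "cy" (pixels), "R" (3x3) and "t" (3): a world point X has camera coordinates R X + t. Camera axes: x right, y down, z forward; pixel columns grow to the right and rows downward; lengths in mm; the calibration is good to about 2 mm. A picture is of the moment at which its call begins. There is no depth.
- r.hand_in(): hands the job in; it is judged then, once.
Trained networks look in a picture, given as the dict that the camera call returned (one of the last four; its "shot" number tells which), for a name from the list of things; names that differ only in an ending like _2 or _b are one class to them, and where a whole thing is asked for, a point or a joint stands for the part that bears it (a point fixed in the world has none). Each returns a list of dicts, best first, with "conf" (0 to 1); they miss things now and then, are a little off and sometimes report something else, mostly with a low value. They report only what shows in the picture. A call takes as long as a camera call.
- r.find_in(label, picture): "centre" ([x, y, z] in mm, in the coordinates of the camera as it stood for that picture, good to about 4 mm: the middle of the surface that is visible of it).
- r.trace(label, picture): "mask" (480x640 bool, what is visible of it).
- r.mark_of(label, picture): "centre" ([x, y, z] in mm, in the coordinates of the camera as it stood for that picture, good to about 4 mm: a listed point, or the origin of a listed thing).
The state is a dict: "t": time; "qpos": joint angles; "qd": joint speeds; "joint_efforts": joint torques, N m; "eef_pos": TCP position; "orientation": TCP orientation; "wrist_force": force on the tool from outside, world axes, zero at the start; "moment": the same for the moment, N m; "grip_width": finger opening in mm; "grasp_force": force on a finger pad.
Only numpy, scipy, OpenCV 4.12 (cv2) and the standard library are available. Lean on these libraries where they do the work, as an engineer would, in place of code of your own. Each camera call takes 0.05 s, during which the arm holds its last target. There are 200 camera calls.

### The job

Get the rolling experiment ready: with the fingertips, push the brass roller up the sloped channel, over the small cross pin near the top, so that it sits between the pin and the black end stop and cannot roll back when you let go. Push it steadily rather than flicking it, never lift it or take it out of the channel, and leave the meter, the yellow block and the steel collar where they are.

Things in the scene. Friction and masses are not known exactly. Their poses are not given: they have to be found in the camera images.
- roller: Brass roller: solid cylinder, diameter 50 mm, length 40 mm, about 0.2 to 0.4 kg, lying across the channel on its round side. Origin at its centre; its y axis is its length axis (across the channel), x and z turn as it rolls. It starts at the low end against a low lip and rolls back down if let go on the slope.
- ramp: Aluminium U-channel on a plywood base (300 x 75 x 10 mm), fixed to the table. Origin on the table under the base's middle, z up, x along the channel to its high end, y across. The floor rises at 0.10 rad to +x (45 mm above the table at x = 0), 290 mm long, 46 mm wide between side walls 4 mm thick and 12 mm above the floor, so the roller's upper 38 mm stand free.
- ramp_low (a point): Where the roller's centre is at the start, 25 mm off the channel floor (point fixed to the ramp). Behind it is the black lip, 8 mm high and 6 mm thick, that the roller leans on; the roller's rear overhangs the lip.
- ramp_park (a point): Where the roller's centre is once parked between cross pin and end stop, 25 mm off the floor (point fixed to the ramp). The line from ramp_low to here is parallel to the floor and 204 mm long. The roller has 1 mm play either way along it. The black end stop's face is 26 mm beyond; it is 36 mm high and 10 mm thick.
- ramp_pin (a point): Top of the steel cross pin, which lies across the floor 37 mm before the end stop's face and stands 2 mm above the floor; 11.4 mm before ramp_park along the channel. Pushing the roller over it takes about 2 to 8 N; once past it the roller drops in by itself.
- meter: Bystander: blue hand-held meter lying flat, 170 x 85 x 36 mm, origin under its centre, long side along x. Loose, beside the ramp on its +y side. Leave alone.
- brick: Bystander: yellow component block 50 x 38 x 22 mm, origin under its centre, long side along x. Loose, on the table on the ramp's -y side, near the low end. Leave alone.
- collar: Bystander: plain steel collar, 48 mm outside and 26 mm inside diameter, 30 mm high, lying flat on the table on the ramp's -y side, near the high end; origin under its centre. Leave alone.

How it is judged (in metres and radians):
On the way:
1. the fingers push the roller up the middle of the channel (it is between the middle and the pin, with a finger touching it) (x of roller in the frame of ramp between 0 and 0.08 m and contact force between the fingers and roller above 0.05 N), for 0.1 s.
At the end, for the whole second after the job is handed in: The roller's centre is within 7 mm of the parked place between the cross pin and the end stop, its axis across the channel within 0.2 rad, at rest and let go (distance between roller and ramp_park below 0.007 m and linear speed of roller below 0.02 m/s and angle between the y axis of roller and the y axis of ramp, either way round below 0.2 rad); the robot touches nothing.
It fails at once if the roller is lifted: its centre more than about 15 mm above its normal path in the lower half, or more than 0.10 m above the table anywhere (z of roller in the frame of ramp above 0.1 m or (x of roller in the frame of ramp below 0 m and z of roller in the frame of ramp above 0.085 m)).
It fails at once if the roller leaves the channel sideways or over an end (y of roller in the frame of ramp above 0.02 m or y of roller in the frame of ramp below -0.02 m or x of roller in the frame of ramp above 0.12 m or x of roller in the frame of ramp below -0.125 m).
It fails at once if the roller is flicked: it moves faster than 0.6 m/s (linear speed of roller above 0.6 m/s).
It fails at once if the meter, the yellow block or the collar is moved more than 15 mm (distance of any of meter, brick, collar from where it was at the start of the episode above 0.015 m).
It also fails if it takes over 38 s, if anything falls off the work surface, if the arm or the gripper's body presses on something with over 40 N, if the wrist force passes 120 N, or if a joint passes its speed limit or range.

## Working session

There is one attempt and no reset: what is moved stays moved. The work goes in short steps, Python scripts to look and compute and a tool call to move; the robot and the scene stay as the last step left them, time stands still between calls to the robot, and variables do not carry over. Pictures are saved under pics/ and viewed, at most 10 in all, crops included, and the job is handed in when it is done.

Besides the shell and the picture viewer there is one more tool, called after "Emit:" as name(argument=value, ...) on one line, values as JSON. drive_tool: Moves the arm, as the interface text tells. Its arguments: {"type":"object","properties":{"rows":{"type":"array"}},"required":["rows"]}

```bash
mkdir -p pics; cat > h.py <<'E'
from rig import r
import numpy as np, cv2
def w(p,f): return np.array(f["R"]).T@(np.array(p)-np.array(f["t"]))
def px(X,f):
    c=np.array(f["R"])@np.array(X)+np.array(f["t"]); return [f["fx"]*c[0]/c[2]+f["cx"],f["fy"]*c[1]/c[2]+f["cy"]]
def save(f,n): cv2.imwrite("pics/"+n,f["img"][:,:,::-1])
E
python3 - <<'E'
from h import *
np.set_printoptions(precision=1,suppress=True)
for n in("side","top"):
    f=r.grab_frame(n); save(f,n+"0.png")
    for l in("ramp","ramp_low","ramp_park","ramp_pin","roller","meter","brick","collar"):
        for d in r.mark_of(l,f)[:2]:
            X=w(d["centre"],f); print(n,l,round(d["conf"],2),X,np.array(px(X,f)))
s=r.get_state(); print(s["eef_pos"],np.array(s["orientation"]),s["t"],s["grip_width"])
E
```

```text
side ramp 0.82 [565.4 -38.    1. ] [326.4 314.8]
side ramp_park 0.84 [611.8  48.7  85.2] [337.2 222.4]
side ramp_pin 0.91 [610.7  42.8  55.4] [337.7 243.7]
side roller 0.9 [ 526.3 -133.9   61.1] [322.1 326. ]
side meter 0.75 [444.5  21.6   0.5] [223.2 308. ]
side brick 0.64 [ 637.1 -194.3   -1.8] [439.9 385.8]
side collar 0.6 [721.7 -19.5  -2.5] [427.1 287.5]
top ramp 0.62 [571.9 -42.4   2.7] [344.7 241.3]
top ramp 0.46 [ 525.3 -136.7   58.9] [407.1 269.1]
top ramp_low 0.6 [ 527.8 -139.5   59.4] [408.9 267.5]
top ramp_park 0.63 [614.2  49.1  79. ] [289.4 211. ]
top ramp_pin 0.72 [606.4  39.6  53. ] [295.8 217.7]
top ramp_pin 0.44 [718.9 -23.6  -0.5] [333.6 155.4]
top roller 0.78 [ 523.  -136.9   56.7] [406.9 270.6]
top meter 0.97 [444.   20.2  -0.5] [307.2 317.6]
top brick 0.7 [ 637.9 -199.5   -2. ] [436.  203.4]
top collar 0.94 [717.6 -23.4  -3.6] [333.4 156.6]
top collar 0.28 [ 640.  -199.2   -4. ] [435.5 202.3]
[156.3 631.  250.3] [[-1.   0.2 -0. ]
 [ 0.2  1.   0. ]
 [ 0.   0.  -1. ]] 0.9 85.32150515598447
```

View pics/side0.png

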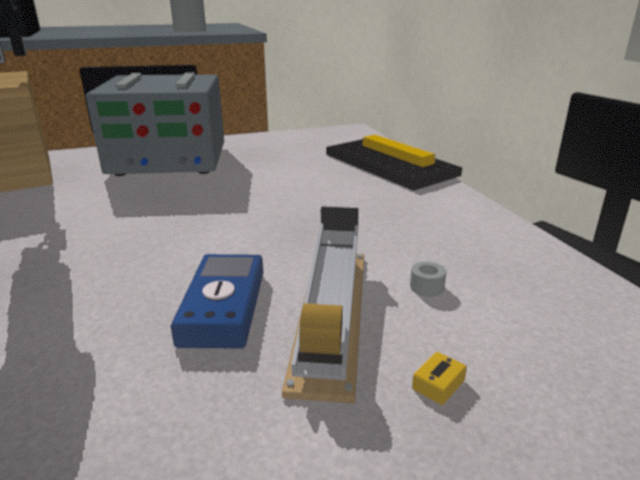

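View pics/top0.png

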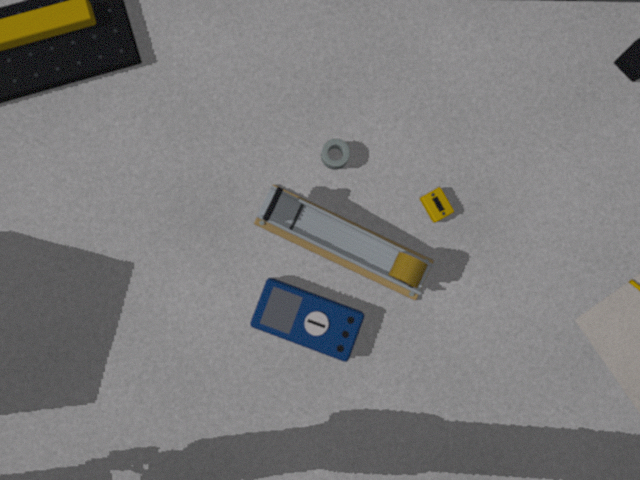

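The side view shows the roller at about (322,326) at the low end, the pin at (338,243) and the end stop at (340,217). In the top view the roller is at (408,269) and the stop at (272,204). The network marks agree with both pictures. The ramp rises along world +y at a yaw of about 65°. Next I'll check the power supply's position and work out the moves.

```bash
python3 - <<'E'
from h import *
np.set_printoptions(precision=1,suppress=True)
f=r.grab_frame("side")
R=np.array(f["R"]);c=-R.T@np.array(f["t"])
for p in((110,172),(215,172),(50,190),(330,155),(460,175)):
    d=R.T@np.array([(p[0]-f["cx"])/f["fx"],(p[1]-f["cy"])/f["fy"],1]); print(p,c-d*c[2]/d[2])
s=r.get_state();o=np.array(s["orientation"]);p=np.array(s["eef_pos"])
u=np.array([.4256,.9049]);low=np.array([525.7,-136.8])
yaw=np.arctan2(o[1,0],o[0,0]);print("yaw",yaw,"twist",yaw-np.arctan2(u[1],u[0]))
a=np.array([450,330,250.]);b=np.append(low-55*u,250)
print("leg1 tool axes/25",o.T@(a-p)/25)
print("leg2 in old tool axes",o.T@(b-a)/25,b)
n=np.array([[u[0],u[1],0],[u[1],-u[0],0],[0,0,-1]])
print("leg2 in new axes",n@(b-a)/25)
E
```

```text
(110, 172) [294.3 629.9  -0. ]
(215, 172) [513.5 553.8  -0. ]
(50, 190) [182.8 554.1  -0. ]
(330, 155) [797.5 586.1   0. ]
(460, 175) [1019.3  357.5    0. ]
yaw 2.8987591168764135 twist 1.7675924721813976
leg1 tool axes/25 [-14.3  -8.9   0. ]
leg2 in old tool axes [ -7.  -19.6  -0. ] [ 502.3 -186.6  250. ]
leg2 in new axes [-17.8  10.7   0. ]
```

```bash
python3 - <<'E'
from h import *
f=r.grab_frame("side")
for X in((156,631,250),(156,631,231),(156,631,400),(294,630,150),(294,630,200),(183,554,200),(183,554,250),(183,554,0)): print(X,np.array(px(X,f)).round())
R=np.array(f["R"]);print((-R.T@np.array(f["t"])).round())
cv2.imwrite("pics/crop.png",cv2.resize(f["img"][:240,:320,::-1],(640,480)))
E
```

```text
(156, 631, 250) [ 7. 56.]
(156, 631, 231) [10. 66.]
(156, 631, 400) [-16. -33.]
(294, 630, 150) [ 96. 104.]
(294, 630, 200) [91. 79.]
(183, 554, 200) [24. 89.]
(183, 554, 250) [16. 60.]
(183, 554, 0) [ 50. 190.]
[ 387. -535.  380.]
```

View pics/crop.png

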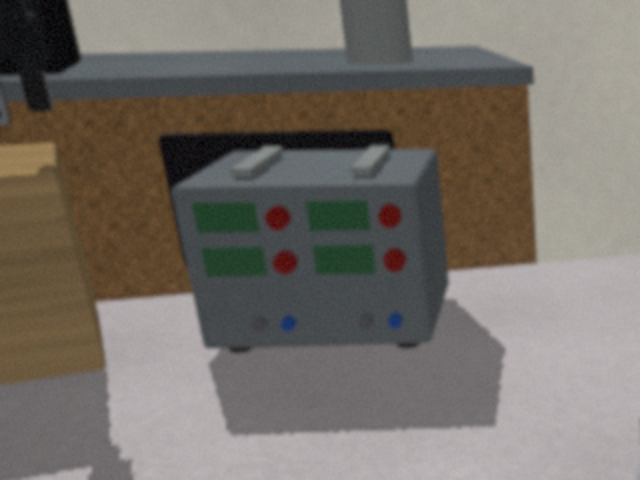

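The crop shows a wooden box, right front corner near crop pixel (100,370) and top at (55,160), and the power supply spanning crop columns 175–440. The gripper hangs above and behind the box, so I'll go up first and then out between the two towards −y.

Emit:
drive_tool(rows=[[1,[0,0,-1],0],[1,[0,0,-1],0],[1,[0,0,-1],0],[0,[-1,-0.8,0],0],[0,[-1,-0.8,0],0],[0,[-1,-0.8,0],0],[0,[-1,-0.8,0],0],[0,[-1,-0.8,0],0],[0,[-1,-0.8,0],0],[0,[-1,-0.8,0],0],[0,[-1,-0.8,0],0],[0,[-1,-0.8,0],0],[0,[-1,-0.8,0],0],[0,[-0.5,-1,0],0],[0,[-0.5,-1,0],0],[0,[-0.5,-1,0],0],[0,[-0.5,-1,0],0],[0,[-0.5,-1,0],0],[0,[-0.5,-1,0],0],[0,[-0.5,-1,0],0]])

```text
t: 2.67
eef_pos: [393.8, 184.5, 325.6]
orientation: [[-0.971, 0.24, 0.001], [0.24, 0.971, 0.0], [-0.0, 0.001, -1.0]]
wrist_force: [1.0, 1.0, -0.8]
grip_width: 0.1
grasp_force: 0.0
```

Emit:
drive_tool(rows=[[0,[-0.5,-1,0],0],[0,[-0.5,-1,0],0],[0,[-0.5,-1,0],0],[0,[-0.5,-1,0],0],[0,[-0.5,-1,0],0],[0,[-0.5,-1,0],0],[0,[-0.5,-1,0],0],[0,[-0.5,-1,0],0],[0,[-0.5,-1,0],0],[0,[-0.5,-1,0],0],[0,[-0.5,-1,0],0],[0,[-0.5,-1,0],0],[0,[-0.5,-1,0],0],[0,[0,0,0],0]])

```text
t: 3.83
eef_pos: [473.7, -175.1, 325.7]
orientation: [[-0.969, 0.247, 0.002], [0.247, 0.969, -0.005], [-0.003, -0.004, -1.0]]
wrist_force: [0.1, 0.3, 0.3]
grip_width: 0.0
grasp_force: 0.0
```

Emit:
drive_tool(rows=[[0,[0,0,0],0.12],[0,[0,0,0],0.12],[0,[0,0,0],0.12],[0,[0,0,0],0.12],[0,[0,0,0],0.12],[0,[0,0,0],0.12],[0,[0,0,0],0.12],[0,[0,0,0],0.12],[0,[0,0,0],0.12],[0,[0,0,0],0.12],[0,[0,0,0],0.12],[0,[0,0,0],0.12],[0,[0,0,0],0.12],[0,[0,0,0],0.12],[0,[0,0,0],0.09],[0,[0,0,0],0]])

```text
t: 5.17
eef_pos: [473.3, -168.2, 325.2]
orientation: [[0.429, 0.903, -0.0], [0.903, -0.429, 0.0], [-0.0, -0.0, -1.0]]
wrist_force: [0.5, 0.2, 0.6]
grip_width: 0.2
grasp_force: 0.0
```

```bash
cat > st.py <<'E'
from h import *
np.set_printoptions(precision=2,suppress=True)
s=r.get_state();o=np.array(s["orientation"]);p=np.array(s["eef_pos"])
u=np.array([.4256,.9049]);low=np.array([525.7,-136.8])
d=p[:2]-low
print("t",s["t"],"p",p,"along",d@u,"lat(+tool y)",d@[u[1],-u[0]],"yawerr",np.arctan2(o[1,0],o[0,0])-np.arctan2(u[1],u[0]),"z",o[:,2],"F",np.array(s["wrist_force"]),"w",s["grip_width"])
E
python3 st.py
```

```text
t 5.1667 p [ 473.33 -168.17  325.2 ] along -50.67713137663 lat(+tool y) -34.037819222078994 yawerr -0.004057652748434171 z [-0.  0. -1.] F [0.53 0.17 0.58] w 0.19799180041645376
```

Emit:
drive_tool(rows=[[0,[-0.2,0.7,0],0],[0,[0,0.66,0],0],[0,[0,0,1],0],[0,[0,0,1],0],[0,[0,0,1],0],[0,[0,0,1],0],[0,[0,0,1],0],[0,[0,0,1],0],[0,[0,0,1],0],[0,[0,0,1],0],[0,[0,0,1],0],[0,[0,0,0.5],0],[0,[0,0,0],0],[0,[0,0,0],0]])

```text
t: 6.33
eef_pos: [501.7, -187.6, 87.6]
orientation: [[0.426, 0.905, -0.001], [0.905, -0.426, 0.001], [0.0, -0.001, -1.0]]
wrist_force: [-0.2, 0.6, -0.2]
grip_width: -0.1
grasp_force: 0.0
```

```bash
python3 st.py; python3 - <<'E'
from h import *
a=r.grab_frame("top");b=r.grab_frame("side")
cv2.imwrite("pics/c1.png",np.hstack([cv2.resize(x["img"][y:y+200,q:q+200,::-1],(400,400)) for x,y,q in((a,150,270),(b,200,230))]))
E
```

```text
t 6.3333 p [ 501.72 -187.63   87.58] along -56.201715884380796 lat(+tool y) -0.06305832396598632 yawerr -0.0008732983049519749 z [-0.  0. -1.] F [-0.23  0.6  -0.16] w -0.13140644777764857
```

View pics/c1.png

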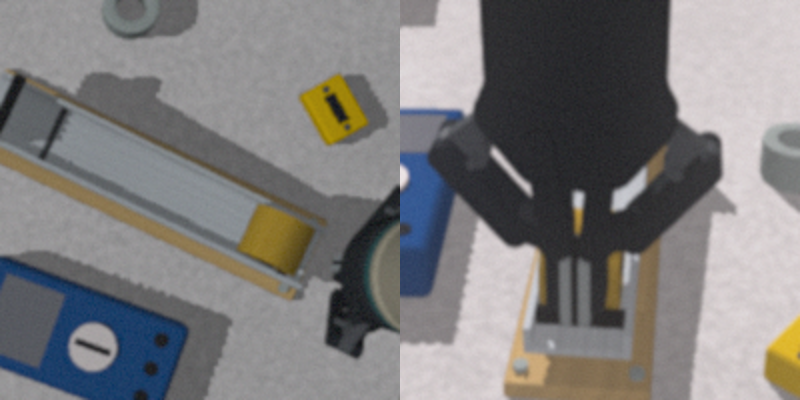

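The crop shows the shut fingers (columns 540–605 in the right half) behind the roller (540–622), centred to within 1–2 mm. I'll lower them and push.

Emit:
drive_tool(rows=[[0,[0,0.05,0.6],0],[0,[0.2,0,0],0],[0,[0.2,0,0],0],[0,[0.2,0,0],0],[0,[0.1,0,-0.01],0],[0,[0.1,0,-0.01],0],[0,[0.2,0,-0.02],0],[0,[0.2,0,-0.02],0],[0,[0.2,0,-0.02],0],[0,[0.2,0,-0.02],0],[0,[0.2,0,-0.02],0],[0,[0.2,0,-0.02],0]])

```text
t: 7.43
eef_pos: [524.6, -142.6, 76.3]
orientation: [[0.428, 0.904, -0.0], [0.904, -0.428, 0.0], [0.0, -0.0, -1.0]]
wrist_force: [-0.4, -0.6, 0.6]
grip_width: 0.1
grasp_force: 0.3
```

```bash
python3 st.py; python3 - <<'E'
from h import *
f=r.grab_frame("top")
for d in r.mark_of("roller",f)[:1]:
    X=w(d["centre"],f);print(d["conf"],X,(X[:2]-[525.7,-136.8])@[.4256,.9049],(X[:2]-[525.7,-136.8])@[.9049,-.4256])
E
```

```text
t 7.4333 p [ 524.56 -142.56   76.29] along -5.699970495349178 lat(+tool y) 1.420132504468706 yawerr -0.002220430205114754 z [-0.  0. -1.] F [-0.37 -0.64  0.55] w 0.14853540521858094
0.59 [ 537.79772797 -109.41416793   63.40349417] 29.930232461719996 -0.7081760855554453
```

The roller follows with its centre 36 mm ahead of the TCP. I'll keep pushing.

Emit:
drive_tool(rows=[[0,[0.25,0,-0.025],0],[0,[0.3,0,-0.03],0],[0,[0.3,0,-0.03],0],[0,[0.3,0,-0.03],0],[0,[0.3,0,-0.03],0],[0,[0.3,0,-0.03],0],[0,[0.3,0,-0.03],0],[0,[0.3,0,-0.03],0],[0,[0.3,0,-0.03],0],[0,[0.3,0,-0.03],0],[0,[0.3,0,-0.03],0],[0,[0.3,0,-0.03],0],[0,[0.3,0,-0.03],0],[0,[0.3,0,-0.03],0],[0,[0.3,0,-0.03],0],[0,[0.3,0,-0.03],0],[0,[0.3,0,-0.03],0],[0,[0.25,0,-0.025],0],[0,[0.2,0,-0.02],0],[0,[0.15,0,-0.015],0]])

```text
t: 9.2
eef_pos: [585.1, -14.7, 90.4]
orientation: [[0.427, 0.904, -0.0], [0.904, -0.427, 0.0], [0.0, -0.0, -1.0]]
wrist_force: [-0.1, -0.4, -0.0]
grip_width: -0.2
grasp_force: 0.4
```

```bash
cat > look.py <<'E'
from h import *
for n in("top","side"):
  f=r.grab_frame(n)
  for l in("roller","ramp_park"):
   for d in r.mark_of(l,f)[:1]:
    X=w(d["centre"],f);print(n,l,round(d["conf"],2),X,(X[:2]-[525.7,-136.8])@[.4256,.9049],(X[:2]-[525.7,-136.8])@[.9049,-.4256])
  save(f,n+"_last.png")
E
python3 st.py; python3 look.py
```

```text
t 9.2 p [585.09 -14.69  90.4 ] along 135.77607507731085 lat(+tool y) 1.7721110321246982 yawerr -0.0017769016496507195 z [-0.  0. -1.] F [-0.06 -0.43 -0.01] w -0.2263213609404668
top ramp_park 0.6 [617.12527377  47.51711466  81.20582608] 205.6991535716207 4.285366233643316
side roller 0.74 [599.04615815  21.16803737  75.42918888] 174.1614019274093 -0.8602581947870931
side ramp_park 0.61 [611.58803251  49.99526464  84.15342842] 205.58498161139508 -1.7799840169745949
```

Emit:
drive_tool(rows=[[0,[0.12,0,-0.012],0],[0,[0.12,0,-0.012],0],[0,[0.12,0,-0.012],0],[0,[0.12,0,-0.012],0],[0,[0.12,0,-0.02],0],[0,[0.12,0,-0.02],0]])

```text
t: 10.0
eef_pos: [592.6, 0.5, 92.8]
orientation: [[0.428, 0.904, 0.0], [0.904, -0.428, -0.001], [-0.001, 0.0, -1.0]]
wrist_force: [-1.5, -2.0, 1.2]
grip_width: 0.4
grasp_force: 0.9
```

Emit:
drive_tool(rows=[[0,[0.1,0,-0.02],0],[0,[0.1,0,-0.02],0]])

```text
t: 10.17
eef_pos: [594.8, 6.2, 93.6]
orientation: [[0.427, 0.904, -0.0], [0.904, -0.427, 0.001], [0.001, -0.0, -1.0]]
wrist_force: [-1.4, -0.1, -0.1]
grip_width: -0.5
grasp_force: 0.1
```

```bash
python3 st.py; python3 look.py
```

```text
t 10.1667 p [594.83   6.23  93.6 ] along 158.84736441219016 lat(+tool y) 1.6852667527554317 yawerr -0.002063693804057465 z [-0.  0. -1.] F [-1.35 -0.12 -0.14] w -0.4722272901241584
side roller 0.71 [608.50825982  49.89876891  76.53990829] 204.18691136119753 -4.52580173883085
side ramp_park 0.92 [610.51096967  47.91382308  84.65095898] 203.2430871965328 -1.8687566476620816
```

The force rose to about 2.5 N and then fell to about 0, with the roller at 204 mm against the finger's 195 mm, so it has dropped in. I'll back off and check.

Emit:
drive_tool(rows=[[0,[-0.5,0,0.03],0],[0,[-0.8,0,0.05],0],[0,[-0.6,0,-0.6],0],[0,[-1,0,-1],0],[0,[-1,0,-1],0],[0,[-1,0,-1],0],[0,[-1,0,-1],0],[0,[-1,0,-1],0],[0,[-1,0,-1],0],[0,[0,0,0],0],[0,[0,0,0],0],[0,[0,0,0],0]])

```text
t: 11.47
eef_pos: [509.6, -172.8, 256.1]
orientation: [[0.428, 0.904, -0.001], [0.904, -0.428, 0.001], [0.001, -0.001, -1.0]]
wrist_force: [-0.3, 0.5, -0.3]
grip_width: 0.0
grasp_force: 0.0
```

```bash
python3 st.py; python3 look.py; python3 - <<'E'
import cv2,numpy as np
a=cv2.imread("pics/top_last.png");b=cv2.imread("pics/side_last.png")
cv2.imwrite("pics/c2.png",np.hstack([cv2.resize(x[y:y+200,q:q+200],(400,400)) for x,y,q in((a,120,210),(b,150,250))]))
E
```

```text
t 11.4667 p [ 509.62 -172.77  256.08] along -39.388781048318016 lat(+tool y) 0.7612068199152624 yawerr -0.002758653420615431 z [-0.  0. -1.] F [-0.27  0.47 -0.32] w 0.02339133362783076
top roller 0.91 [607.31006726  46.18204975  78.11239387] 200.31370144144142 -4.028210510081735
top ramp_park 0.38 [609.02007167  39.54177544  53.58337754] 195.0326951020162 0.3452732303461943
side roller 0.6 [607.13560891  49.98059335  80.20175676] 203.67675407881825 -5.80273802957565
side ramp_park 0.83 [611.10327477  47.45158648  81.74828573] 203.07689435097453 -1.136051865833224
```

View pics/c2.png

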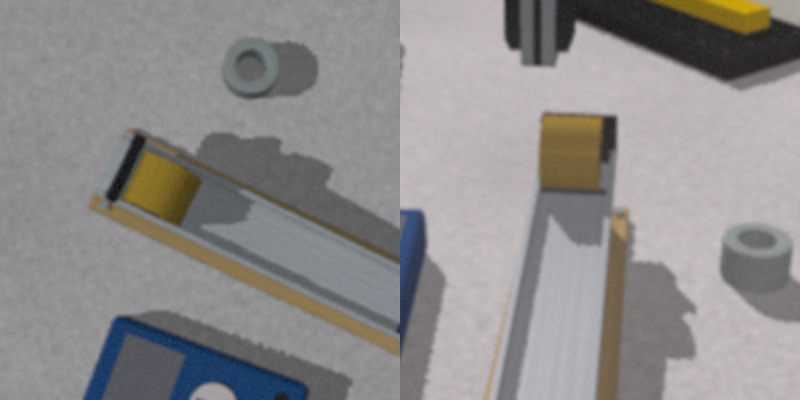

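The roller sits against the end stop: in the top crop it is at (160,190) next to the stop at (125,170), and in the side crop the pin line (row 190) is in front of it. It is at rest, the collar and meter look undisturbed, and the gripper is clear of everything.

```bash
python3 -c "
from rig import r
print(r.hand_in())"
```

```text
the job is handed in; nothing more can be done
None
```

The brass roller is parked between the cross pin and the end stop, the gripper is clear, and I handed the job in at about 11.5 s; no verdict came back.

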